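# Seat a turned blank and hold the sprung marking pointer on its ring

### The arm

A 6-joint arm with a two-finger parallel gripper is mounted at the origin on the work surface. World frame = base frame: x ahead of the robot, y to its left, z up, the work surface at z = 0. Lengths are in mm, angles in rad, forces in N, time in s.
With the tool pointing down it reaches from about 325 to 900 mm from the base axis. Payload 6.1 kg.
Tool frame: the origin (TCP) lies at the very end of the fingers, on their centre line; the grasp point (between the pads) lies 19 mm behind it (ctrl.grip_depth is the distance from the TCP to the grasp point, in mm); z points along the fingers, y is the line along which they close (so a half turn about z gives the same grasp; the last joint's range is limited). The gripper opens to 87 mm and grips with 3 to 60 N. Pads are 19 mm wide; open, the fingers measure 117 mm over their backs; the gripper's body (75 mm by 190 mm) begins 51 mm behind the grasp point.
Start: joints at [1.076, 0.22, 1.526, -0, 1.395, -0.126], TCP at [225.308, 582.968, 222.538] pointing down, gripper open.
Joint ranges: [-2.98, 2.98], [-0.91, 2.08], [0.09, 2.57], [-1.24, 4.39], [0.2, 2.65], [-2.68, 2.68]. Speed limits (rad/s): [2.57, 2.57, 3.01, 3.14, 3.14, 3.14].

### API

Orientations are given as a unit quaternion [w, x, y, z].
In Python, from plant import ctrl gives the robot as it stands.
- The arm moves only by the tool arm_command, never from a script. Its argument "targets" is a list of rows, each an object with "jaw": the opening, from 0 (shut) to 1 (fully open); "offset": the shift along the tool's x, y, z in mm, a list of three; "rotation": the turn, a rotation vector about the tool's x, y, z in degrees, a list of three. In form: [{"jaw": jaw, "offset": [dx, dy, dz], "rotation": [wx, wy, wz]}, ...]. A call has 1 to 8 rows; each row is the pose to reach, as a shift and turn from the pose commanded when the call began, along the tool's axes at that moment; what a row does not reach only later rows make up. A row lasts 1/12 s, in which the tool goes at most 41.7 mm and 7.16 degrees, less where a joint would pass 70% of its speed; a pose out of reach is approached as far as the arm can. A call with a gripper value outside its range is refused whole. The fingers move at their own pace and stop on an object; "grip_force" is the grip in N (left out, the last holds). Time passes only in rows, so rows that repeat a pose let the fingers close. It gives the time, the measured TCP pose, the force, the opening and the grip force at its end, in the units of the state.
- ctrl.get_obs(): the state, without advancing time (a new reading comes with each control period).
- ctrl.capture(name): name is "side" or "top" or "wrist"; returns the picture (384x512x3 uint8, red, green, blue); there is no depth.
- ctrl.camera_params(name): a dict with "vertical_fov" (degrees; the focal length in pixels is half the picture's height over the tangent of half this angle, whatever the lens; pixels are square), "cx", "cy" (the principal point, pixels), "k1" (the pictures are not rectified: a ray, as slopes to the right and down, at radius r is drawn at 1 + k1 r^2 times it, then the intrinsics apply), "rvec" (rotation vector, rad) and "tvec" (3), from world to camera coordinates, as OpenCV has them; the wrist camera has in their place "mount" (4x4, takes a point from camera to tool coordinates, whose origin is the TCP and whose axes are the flange's). Camera axes: x right, y down, z forward; pixel columns grow to the right and rows downward; lengths in mm; the calibration is good to about 2 mm. A picture is of the moment at which its call begins: read the wrist's pose just before it. camera_params takes no time and is no camera call.
- ctrl.hand_in(): hands the job in; it is judged then, once.
Trained networks look in the newest picture that a camera, given by its name, has taken for a name from the list of things; names that differ only in an ending like _2 or _b are one class to them, and where a whole thing is asked for, a point or a joint stands for the part that bears it (a point fixed in the world has none). Each returns a list of dicts, best first, with "p" (0 to 1); they miss things now and then, are a little off and sometimes report something else, mostly with a low value. They report only what shows in the picture. A call takes as long as a camera call.
- ctrl.look_for(camera, label): "xyz" ([x, y, z] in mm, in the coordinates of the camera as it stood for that picture, good to about 4 mm: the middle of the surface that is visible of it).
The state is a dict: "t": time; "joint_positions": joint angles; "dq": joint speeds; "effort": joint torques, N m; "tool_pos": TCP position; "tool_rot": TCP orientation; "ft_force": force on the tool from outside, world axes, zero at the start; "torque": the same for the moment, N m; "opening": finger opening in mm; "gripper_force": force on a finger pad.
Only numpy, scipy, OpenCV 4.12 (cv2) and the standard library are available. Lean on these libraries where they do the work, as an engineer would, in place of code of your own. Each camera call takes 0.05 s, during which the arm holds its last target. There are 200 camera calls.

### The job

First push the wooden blank along its two V supports into the headstock's socket until you feel it bottom against the stop hidden inside, leaving the sprung pointer at rest meanwhile. Then take the red handle of the sprung pointer and pull it out until the red pointer tip stands right over the dark ring on the blank, with the blank still fully home, and finish holding it there by the handle, because the spring draws it back if you let go. Leave the wax tin, the bowl and the gouge where they are.

Things in the scene. Friction and masses are not known exactly. Their poses are not given: they have to be found in the camera images.
- gauge: marking gauge, bolted down; grey bed 16 mm high spanning x -50..120, y -140..220 mm in its frame. Origin on the bench under the blank's axis; y runs level along the blank towards the green headstock (the way to push the blank), x to the rail side. Blank axis at x = 0, 52 mm high. Two V supports 14 mm long, 51 mm high, at y = -45 and +50. Carriage rail at x = 82, its end block at y = -115, 46 mm high.
- socket_mouth (a point): centre of the socket's round 43 mm mouth in the front of the green headstock, on the blank's axis, 100 mm along gauge y, 52 mm above the bench. Headstock 80 mm wide (gauge x), 96 mm high, from here 115 mm back. The stop inside cannot be seen: it lies 30 to 60 mm in from the mouth, differently each time, and has to be felt. It is rigid.
- blank_center (a point): centre of the loose round blank of pale wood, 36 mm diameter, 230 mm long, about 160 g, lying along the gauge's y axis on the V supports. Its y axis points to the end that goes into the socket; ends lie 115 mm from this point either way. The outer end stands clear of the V supports and can be pushed from behind. Sliding it takes under 2 N; it stays where it is left.
- ring (a point): middle of the dark ring (6 mm wide) round the blank, on the blank's axis, 35 mm from the blank's centre towards its outer end; moves with the blank. Its y axis is the blank's.
- handle_grip (a point): where to grip the red upright handle of the sprung carriage: on its centre line, 18 mm below its top, 86 mm above the bench. The handle is 30 mm (gauge x) by 16 mm (gauge y, the pull direction), rising from 54 to 104 mm above the bench on a 40 mm square carriage block. Free on both y faces to be pinched from above. It is 88 mm from the blank's axis in gauge x, at the same gauge y as the pointer.
- pointer (a point): red tip of the brass pointer arm, under its end, 77.5 mm above the bench, about over the blank's axis (7 mm above the blank); moves with the handle.
- carriage (a joint): travel of the sprung carriage with handle and pointer along the gauge's -y direction (away from the headstock), in m: 0 at rest, 0.115 fully out. The spring pulls it back with about 4 N at rest, growing to about 12 N fully out. At rest the pointer is at gauge y = 70 mm.
- wax_tin: amber glass wax jar with a steel lid, 72 mm diameter, 60 mm high, standing on the bench; origin at the centre of its underside; leave alone.
- bowl: dark turned bowl, 124 mm diameter, 50 mm high, standing on the bench; origin at the centre of its underside; leave alone.
- gouge: turning gouge with a pale wooden handle, 260 mm long, lying on the bench to the left of the gauge; origin near its middle, x axis along it; leave alone.

How it is judged (in metres and radians):
On the way:
1. the blank is fully home against the hidden stop while the sprung pointer is still at rest (y of inner_end in the frame of stop_face above -0.003 m and horizontal distance between inner_end and stop_face below 0.006 m and value of joint carriage below 0.015 m), for 0.2 s.
At the end, for the whole second after the job is handed in: The blank's inner end is within 3 mm of the hidden stop, the pointer tip is within 5 mm of the middle of the ring measured along the blank, both at rest, and the fingers are holding the red handle (more than 2 N) against the spring (y of inner_end in the frame of stop_face above -0.003 m and horizontal distance between inner_end and stop_face below 0.006 m and y of pointer in the frame of ring between -0.005 and 0.005 m and contact force between the fingers and carriage above 2 N and velocity of joint carriage between -0.01 and 0.01 m/s and linear speed of blank below 0.02 m/s); the arm keeps its last pose, push and grip.
It fails at once if the wax tin, bowl or gouge is moved by more than 30 mm (distance of any of wax_tin, bowl, gouge from where it was at the start of the episode above 0.03 m).
It also fails if it takes over 51 s, if anything falls off the work surface, if the arm or the gripper's body presses on something with over 40 N, if the wrist force passes 120 N, or if a joint passes its speed limit or range.

## Working session

There is one attempt and no reset: what is moved stays moved. The work goes in short steps, Python scripts to look and compute and a tool call to move; the robot and the scene stay as the last step left them, time stands still between calls to the robot, and variables do not carry over. Pictures are saved under pics/ and viewed, at most 10 in all, crops included, and the job is handed in when it is done.

Besides the shell and the picture viewer there is one more tool, called as a command line: name --argument value ..., lists and objects as JSON in quotes. arm_command: Moves the arm, as the interface text tells. Its arguments: {"type":"object","properties":{"targets":{"type":"array"},"grip_force":{"type":"number"}},"required":["targets"]}

```bash
mkdir -p pics
cat > h.py <<'E'
import numpy as np, cv2
from scipy.spatial.transform import Rotation as R
from plant import ctrl
def cam(n):
    p=ctrl.camera_params(n); return p
def towr(n,xyz):
    p=cam(n)
    if n=='wrist':
        o=ctrl.get_obs(); M=np.array(p['mount']); t=M[:3,:3]@np.array(xyz)+M[:3,3]
        q=o['tool_rot']; return R.from_quat([q[1],q[2],q[3],q[0]]).apply(t)+o['tool_pos']
    Rm=cv2.Rodrigues(np.array(p['rvec'],float))[0]
    return Rm.T@(np.array(xyz)-np.array(p['tvec']).ravel())
E
python3 - <<'E'
from h import *
o=ctrl.get_obs(); print(o)
for n in('top','side'):
    im=ctrl.capture(n); cv2.imwrite(f'pics/{n}0.png',im[:,:,::-1])
    for l in('gauge','socket_mouth','blank_center','ring','handle_grip','pointer','wax_tin','bowl','gouge'):
        for d in ctrl.look_for(n,l)[:2]: print(n,l,round(d['p'],2),towr(n,d['xyz']).round(0))
E
```

```text
{'t': 0.0, 'joint_positions': array([ 1.07590819e+00,  2.21227501e-01,  1.52758709e+00, -3.89060410e-06,
        1.39468769e+00, -1.26071082e-01]), 'dq': array([ 8.75333534e-04,  1.33641861e-03,  5.05133354e-04, -5.78356120e-04,
        7.20771818e-04,  9.84424463e-05]), 'effort': array([ 8.90340052e-04, -4.94623089e+01, -3.87378573e+01,  6.98438007e-02,
        5.73338417e-02, -1.83510460e-04]), 'tool_pos': array([225.01810077, 582.43879973, 221.4491099 ]), 'tool_rot': array([-2.89886685e-04,  1.83364702e-01,  9.83044493e-01, -9.09745659e-04]), 'ft_force': array([ 0.22711435,  0.10594904, -0.49039181]), 'torque': array([ 0.03889292, -0.02455227,  0.00993568]), 'gripper_force': 0.0, 'opening': 87.04291389370204}
top gauge 0.56 [571.  50.  20.]
top socket_mouth 0.8 [576.  50.  17.]
top blank_center 0.89 [527. -25.  69.]
top ring 0.84 [530. -21.  67.]
top ring 0.34 [602.  64.  51.]
top handle_grip 0.76 [601.  63.  55.]
top pointer 0.77 [604.  63.  54.]
top wax_tin 0.94 [ 449. -352.   63.]
top bowl 0.97 [ 689. -410.   27.]
top gouge 0.82 [447. 429.  21.]
side gauge 0.93 [548. 150.  38.]
side gauge 0.44 [ 681. -422.   38.]
side socket_mouth 0.79 [549. 145.  35.]
side blank_center 0.7 [523. -24.  69.]
side ring 0.89 [527. -24.  64.]
side handle_grip 0.81 [599.  77.  70.]
side pointer 0.63 [603.  75.  72.]
side wax_tin 0.93 [ 447. -332.   38.]
side bowl 0.67 [ 682. -421.   37.]
side bowl 0.66 [523. -24.  69.]
side gouge 0.69 [438. 437.  24.]
```

View pics/top0.png

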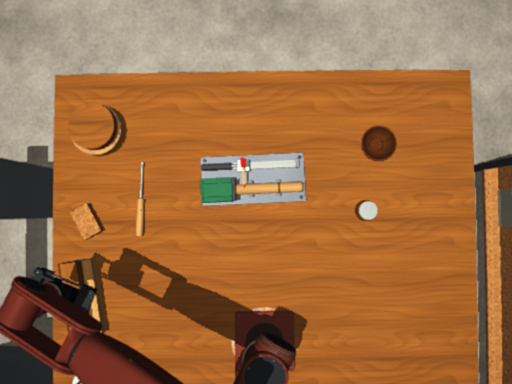

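View pics/side0.png

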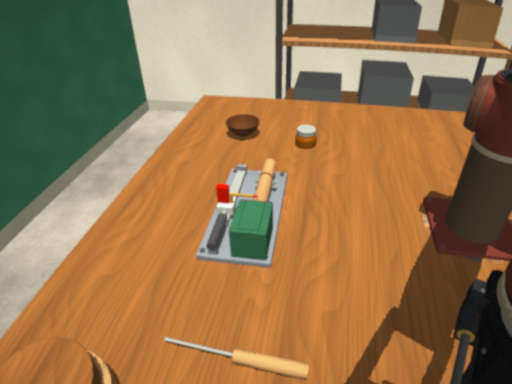

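The top view shows the gauge in line with world y: headstock at (217,190), blank from (236,188) to (302,187), handle at (243,163). The bench around it is clear, and the tin and bowl are well off to the right. Next I'll fit the bed corners for the gauge's pose.

```bash
cat >> h.py <<'E'
def ray(n,uv,z,pose=None):
    p=cam(n); f=192/np.tan(np.radians(p['vertical_fov'])/2)
    K=np.array([[f,0,p['cx']],[0,f,p['cy']],[0,0,1]])
    uv=np.array(uv,float).reshape(-1,1,2)
    d=cv2.undistortPoints(uv,K,np.array([p['k1'],0,0,0,0.])).reshape(-1,2)
    P0=towr(n,[0,0,0]); out=[]
    for a in d:
        v=towr(n,[a[0],a[1],1])-P0; out.append(P0+v*(z-P0[2])/v[2])
    return np.array(out)
E
python3 - <<'E'
from h import *
im=cv2.imread('pics/top0.png')
hsv=cv2.cvtColor(im,cv2.COLOR_BGR2HSV)
roi=np.zeros(im.shape[:2],np.uint8); roi[140:220,185:320]=1
m=((hsv[...,1]<90)&(hsv[...,2]>90)).astype(np.uint8)*roi
pts=np.argwhere(m)[:,::-1].astype(np.float32)
rect=cv2.boxPoints(cv2.minAreaRect(pts)); print(rect)
w=ray('top',rect,16); print(w.round(1)); print('centre',w.mean(0))
g=((hsv[...,0]>8)&(hsv[...,0]<25)&(hsv[...,1]>90)).astype(np.uint8)*roi
p=(hsv[...,0]<8)|(hsv[...,0]>172); 
red=np.argwhere((p&(hsv[...,1]>170)&(hsv[...,2]>120)&(roi>0)))[:,::-1]; print('red',red.min(0),red.max(0))
print('blank end',ray('top',[[302.5,187]],52), 'handle top',ray('top',[[243,162]],104))
E
```

```text
[[199.76474 157.05884]
 [303.05432 152.14029]
 [305.37558 200.8869 ]
 [202.086   205.80545]]
[[ 640.8  217.    16. ]
 [ 654.  -144.    16. ]
 [ 483.9 -149.5   16. ]
 [ 470.4  209.6   16. ]]
centre [562.26418794  33.25089472  16.        ]
red [241 158] [244 186]
blank end [[ 530.5698088  -137.36809521   52.        ]] handle top [[613.06723464  62.39856548 104.        ]]
```

```bash
cat >> h.py <<'E'
O=np.array([528.8,-8.0,0]); A=np.radians(2.1)
def g2w(g): 
    c,s=np.cos(A),np.sin(A); g=np.array(g,float); return O+np.array([c*g[0]-s*g[1],s*g[0]+c*g[1],g[2]])
def w2g(w):
    c,s=np.cos(A),np.sin(A); d=np.array(w)-O; return np.array([c*d[0]+s*d[1],-s*d[0]+c*d[1],d[2]])
def plan(g,ydeg):
    "gauge-frame target, tool y heading in gauge deg; prints offset and rotation in tool axes"
    o=ctrl.get_obs(); q=o['tool_rot']; Rt=R.from_quat([q[1],q[2],q[3],q[0]])
    a=np.radians(ydeg)+A; y=np.array([np.cos(a),np.sin(a),0]); z=np.array([0,0,-1.]); x=np.cross(y,z)
    Rg=R.from_matrix(np.c_[x,y,z])
    print('t',round(o['t'],2),'at g',w2g(o['tool_pos']).round(1),'F',np.round(o['ft_force'],1),'offset',Rt.inv().apply(g2w(g)-o['tool_pos']).round(1),'rot',np.degrees((Rt.inv()*Rg).as_rotvec()).round(1))
E
python3 -c "
from h import *
plan([0,-185,200],0)"
```

```text
t 1.0 at g [-281.6  601.7  222.6] F [0.5 0.5 0.9] offset [-569.1 -611.8   22.6] rot [ 0.   0.  66.8]
```

arm_command --targets '[{"jaw":0,"offset":[-569,-612,22],"rotation":[0,0,66.8]},{"jaw":0,"offset":[-569,-612,22],"rotation":[0,0,66.8]},{"jaw":0,"offset":[-569,-612,22],"rotation":[0,0,66.8]},{"jaw":0,"offset":[-569,-612,22],"rotation":[0,0,66.8]},{"jaw":0,"offset":[-569,-612,22],"rotation":[0,0,66.8]},{"jaw":0,"offset":[-569,-612,22],"rotation":[0,0,66.8]},{"jaw":0,"offset":[-569,-612,22],"rotation":[0,0,66.8]},{"jaw":0,"offset":[-569,-612,22],"rotation":[0,0,66.8]}]' --grip_force 40

```text
t: 1.67
tool_pos: [349.2, 271.8, 214.0]
tool_rot: [0.0, 0.634, 0.773, 0.0]
ft_force: [1.0, 0.2, 0.3]
opening: 41.4
gripper_force: 0.0
```

```bash
python3 -c "
from h import *
plan([0,-185,200],0)"
```

```text
t 1.67 at g [-169.2  286.2  214. ] F [1.  0.2 0.3] offset [-492.2   92.    14. ] rot [ 0.1 -0.   9.2]
```

arm_command --targets '[{"jaw":0,"offset":[-492,92,14],"rotation":[0,0,9]},{"jaw":0,"offset":[-492,92,14],"rotation":[0,0,9]},{"jaw":0,"offset":[-492,92,14],"rotation":[0,0,9]},{"jaw":0,"offset":[-492,92,14],"rotation":[0,0,9]},{"jaw":0,"offset":[-492,92,14],"rotation":[0,0,9]},{"jaw":0,"offset":[-492,92,14],"rotation":[0,0,9]},{"jaw":0,"offset":[-492,92,14],"rotation":[0,0,9]},{"jaw":0,"offset":[-492,92,14],"rotation":[0,0,9]}]'

```text
t: 2.33
tool_pos: [475.2, -37.3, 204.8]
tool_rot: [0.0, 0.691, 0.723, 0.0]
ft_force: [0.8, 0.8, 0.1]
opening: 0.7
gripper_force: 0.0
```

```bash
python3 -c "
from h import *
plan([0,-185,200],0)"
```

```text
t 2.33 at g [-54.7 -27.3 204.8] F [0.8 0.8 0.1] offset [-158.1   53.4    4.9] rot [0.1 0.  0.4]
```

arm_command --targets '[{"jaw":0,"offset":[-158,53,5],"rotation":[0,0,0]},{"jaw":0,"offset":[-158,53,5],"rotation":[0,0,0]},{"jaw":0,"offset":[-158,53,5],"rotation":[0,0,0]},{"jaw":0,"offset":[-158,53,5],"rotation":[0,0,0]},{"jaw":0,"offset":[-158,53,5],"rotation":[0,0,0]},{"jaw":0,"offset":[-158,53,5],"rotation":[0,0,0]}]'

```text
t: 2.83
tool_pos: [534.6, -192.5, 198.7]
tool_rot: [-0.001, 0.692, 0.722, -0.0]
ft_force: [-0.1, 0.8, 0.6]
opening: 0.2
gripper_force: 0.0
```

```bash
python3 -c "
from h import *
plan([0,-165,50],0)
im=ctrl.capture('wrist'); cv2.imwrite('pics/w1.png',im[:,:,::-1])
for l in('socket_mouth','blank_center','ring','handle_grip','pointer'):
  for d in ctrl.look_for('wrist',l)[:1]: print(l,round(d['p'],2),w2g(towr('wrist',d['xyz'])).round(0))
"
```

```text
t 2.83 at g [  -0.9 -184.6  198.7] F [-0.1  0.8  0.6] offset [ 19.5   1.2 148.7] rot [-0.1 -0.   0.3]
socket_mouth 0.97 [ 53. -75.  13.]
blank_center 0.96 [ -2. -71.  69.]
ring 0.91 [ -0. -76.  63.]
```

View pics/w1.png

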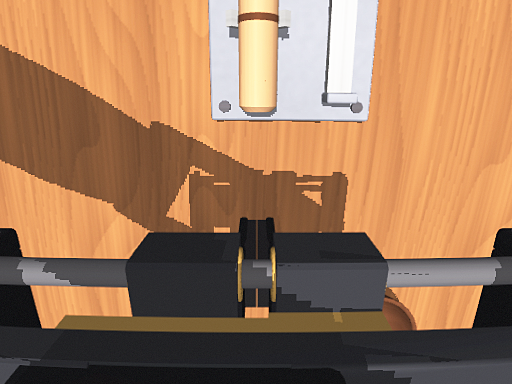

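The wrist view shows the blank's outer end at about (258,107), the ring at (258,16) and the bed's end edge from (211,122) to (368,121). I'll check the gauge frame against these.

```bash
python3 -c "
from h import *
for uv,z in(([211,122],16),([368,121],16),([258,107],68),([258,16],70)): print(w2g(ray('wrist',[uv],z)[0]).round(1))
"
```

```text
[ -49.9 -137.4   16. ]
[ 119.8 -134.3   16. ]
[   0.2 -118.3   68. ]
[ -0.6 -43.   70. ]
```

arm_command --targets '[{"jaw":0,"offset":[20,1,149],"rotation":[0,0,0]},{"jaw":0,"offset":[20,1,149],"rotation":[0,0,0]},{"jaw":0,"offset":[20,1,149],"rotation":[0,0,0]},{"jaw":0,"offset":[20,1,149],"rotation":[0,0,0]},{"jaw":0,"offset":[20,1,149],"rotation":[0,0,0]},{"jaw":0,"offset":[20,1,149],"rotation":[0,0,0]}]'

```text
t: 3.63
tool_pos: [533.8, -169.1, 49.7]
tool_rot: [-0.001, 0.691, 0.723, -0.0]
ft_force: [-0.3, 0.3, 0.4]
opening: 0.7
gripper_force: 0.0
```

```bash
python3 -c "
from h import *
plan([0,-130,50],0)
"
```

```text
t 3.63 at g [  -0.9 -161.2   49.7] F [-0.3  0.3  0.4] offset [31.2  1.2 -0.2] rot [-0.2 -0.1  0.6]
```

arm_command --targets '[{"jaw":0,"offset":[6,1,0],"rotation":[0,0,0]},{"jaw":0,"offset":[12,1,0],"rotation":[0,0,0]},{"jaw":0,"offset":[18,1,0],"rotation":[0,0,0]},{"jaw":0,"offset":[23,1,0],"rotation":[0,0,0]},{"jaw":0,"offset":[28,1,0],"rotation":[0,0,0]},{"jaw":0,"offset":[33,1,0],"rotation":[0,0,0]},{"jaw":0,"offset":[38,1,0],"rotation":[0,0,0]},{"jaw":0,"offset":[42,1,0],"rotation":[0,0,0]}]'

```text
t: 4.3
tool_pos: [534.4, -128.2, 50.9]
tool_rot: [0.001, 0.691, 0.723, 0.0]
ft_force: [1.3, -2.2, 0.9]
opening: 0.3
gripper_force: 0.9
```

```bash
python3 -c "
from h import *
plan([0,-130,50],0)
"
```

```text
t 4.3 at g [   1.2 -120.3   50.9] F [ 1.3 -2.2  0.9] offset [-9.6 -1.3  0.9] rot [0.1 0.  0.5]
```

arm_command --targets '[{"jaw":0,"offset":[2,0,0],"rotation":[0,0,0]},{"jaw":0,"offset":[4,0,0],"rotation":[0,0,0]},{"jaw":0,"offset":[6,0,0],"rotation":[0,0,0]},{"jaw":0,"offset":[8,0,0],"rotation":[0,0,0]},{"jaw":0,"offset":[10,0,0],"rotation":[0,0,0]},{"jaw":0,"offset":[12,0,0],"rotation":[0,0,0]}]'

```text
t: 4.8
tool_pos: [533.1, -116.3, 50.2]
tool_rot: [-0.0, 0.691, 0.723, -0.0]
ft_force: [0.7, -1.7, 0.1]
opening: 0.5
gripper_force: 0.6
```

arm_command --targets '[{"jaw":0,"offset":[2,0,0],"rotation":[0,0,0]},{"jaw":0,"offset":[4,0,0],"rotation":[0,0,0]},{"jaw":0,"offset":[6,0,0],"rotation":[0,0,0]}]'

```text
t: 5.05
tool_pos: [532.8, -110.2, 50.2]
tool_rot: [-0.0, 0.691, 0.723, -0.0]
ft_force: [-0.3, -1.6, 0.2]
opening: 0.7
gripper_force: 0.5
```

arm_command --targets '[{"jaw":0,"offset":[2,0,0],"rotation":[0,0,0]},{"jaw":0,"offset":[4,0,0],"rotation":[0,0,0]},{"jaw":0,"offset":[6,0,0],"rotation":[0,0,0]}]'

```text
t: 5.3
tool_pos: [532.7, -104.2, 50.4]
tool_rot: [-0.0, 0.691, 0.723, -0.0]
ft_force: [0.6, -0.6, -1.4]
opening: 0.7
gripper_force: 0.5
```

arm_command --targets '[{"jaw":0,"offset":[2,0,0],"rotation":[0,0,0]},{"jaw":0,"offset":[4,0,0],"rotation":[0,0,0]}]'

```text
t: 5.47
tool_pos: [532.6, -100.3, 50.4]
tool_rot: [-0.0, 0.691, 0.723, -0.0]
ft_force: [-0.2, -0.1, -0.5]
opening: 0.4
gripper_force: 0.5
```

arm_command --targets '[{"jaw":0,"offset":[2,0,0],"rotation":[0,0,0]},{"jaw":0,"offset":[4,0,0],"rotation":[0,0,0]}]'

```text
t: 5.63
tool_pos: [532.5, -96.3, 50.4]
tool_rot: [-0.0, 0.691, 0.723, -0.0]
ft_force: [0.8, -0.9, 0.4]
opening: 0.7
gripper_force: 0.6
```

```bash
python3 -c "
from h import *
plan([0,-130,50],0)
im=ctrl.capture('wrist'); cv2.imwrite('pics/w2.png',im[:,:,::-1])
"
```

```text
t 5.63 at g [  0.4 -88.4  50.4] F [ 0.8 -0.9  0.4] offset [-41.6  -0.8   0.4] rot [-0.  -0.   0.5]
```

View pics/w2.png

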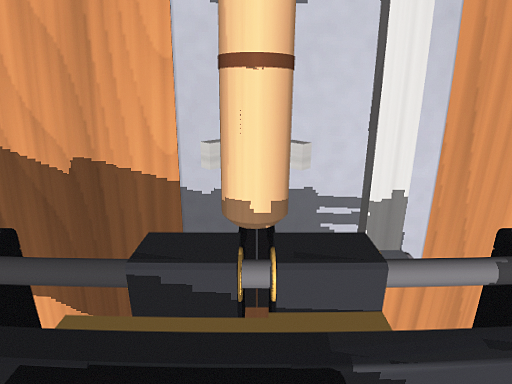

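The fingers are still against the blank's end at (255,225) and the V support at (210,153) is clear ahead, so I'll keep pushing.

arm_command --targets '[{"jaw":0,"offset":[2,0,0],"rotation":[0,0,0]},{"jaw":0,"offset":[4,0,0],"rotation":[0,0,0]}]'

```text
t: 5.85
tool_pos: [532.5, -93.4, 50.6]
tool_rot: [0.001, 0.691, 0.723, -0.001]
ft_force: [0.1, -10.5, -1.2]
opening: -0.0
gripper_force: 5.4
```

arm_command --targets '[{"jaw":0,"offset":[2,0,0],"rotation":[0,0,0]},{"jaw":0,"offset":[4,0,0],"rotation":[0,0,0]}]'

```text
t: 6.02
tool_pos: [533.4, -93.2, 51.5]
tool_rot: [0.004, 0.691, 0.723, -0.002]
ft_force: [0.4, -23.7, -1.6]
opening: 0.4
gripper_force: 12.3
```

It's bottomed: 24 N with no further travel. I'll hold briefly, then back off and up.

arm_command --targets '[{"jaw":0,"offset":[0,0,0],"rotation":[0,0,0]},{"jaw":0,"offset":[0,0,0],"rotation":[0,0,0]},{"jaw":0,"offset":[-1,0,0],"rotation":[0,0,0]},{"jaw":0,"offset":[-2,0,0],"rotation":[0,0,0]},{"jaw":0,"offset":[-35,0,0],"rotation":[0,0,0]},{"jaw":0,"offset":[-35,0,0],"rotation":[0,0,0]}]'

```text
t: 6.52
tool_pos: [534.5, -126.9, 51.0]
tool_rot: [0.001, 0.691, 0.722, -0.0]
ft_force: [0.8, -0.5, 0.0]
opening: 0.2
gripper_force: 0.0
```

arm_command --targets '[{"jaw":0.6,"offset":[0,0,-160],"rotation":[0,0,0]},{"jaw":0.6,"offset":[0,0,-160],"rotation":[0,0,0]},{"jaw":0.6,"offset":[0,0,-160],"rotation":[0,0,0]},{"jaw":0.6,"offset":[0,0,-160],"rotation":[0,0,0]},{"jaw":0.6,"offset":[0,0,-160],"rotation":[0,0,0]},{"jaw":0.6,"offset":[0,0,-160],"rotation":[0,0,0]}]'

```text
t: 7.02
tool_pos: [535.4, -123.6, 213.6]
tool_rot: [0.003, 0.691, 0.723, 0.001]
ft_force: [-0.1, 0.1, -0.5]
opening: 32.4
gripper_force: 0.0
```

```bash
python3 -c "
from h import *
plan([80,20,200],-90)
plan([80,20,200],90)
print(ctrl.get_obs()['joint_positions'])
im=ctrl.capture('wrist'); cv2.imwrite('pics/w3.png',im[:,:,::-1])
"
```

```text
t 7.02 at g [   2.4 -115.8  213.6] F [-0.1  0.1 -0.5] offset [135.2  78.6  13.8] rot [ 0.3 -0.2 90.5]
t 7.02 at g [   2.4 -115.8  213.6] F [-0.1  0.1 -0.5] offset [135.2  78.6  13.8] rot [  0.2   0.3 -89.5]
[-3.70746804e-01  4.20365257e-02  1.74004581e+00  4.57825576e-04
  1.35356769e+00 -4.15835636e-01]
```

View pics/w3.png

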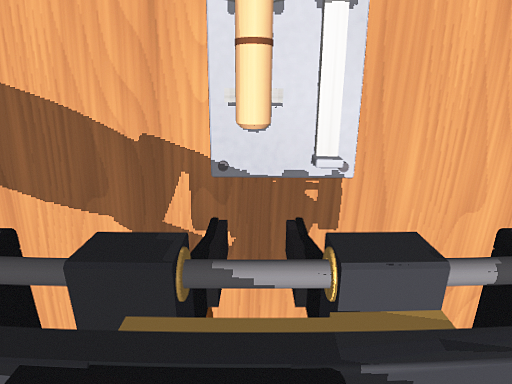

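After backing off the blank stayed put: ring at (254,41), outer end at (254,127). Next I'll measure the ring and turn to the handle with tool y along gauge y and the camera on the blank side.

```bash
python3 -c "
from h import *
for uv,z in(([210,178],16),([354,177],16),([254,128],60),([254,41],70)): print(w2g(ray('wrist',[uv],z)[0]).round(1))
plan([88,70,190],90)
"
```

```text
[ -52.8 -137.2   16. ]
[ 115.9 -134.6   16. ]
[ -1.5 -73.5  60. ]
[-1.9  4.7 70. ]
t 7.07 at g [   0.9 -115.3  211. ] F [-1.2  0.3 -1.4] offset [184.5  88.6  21. ] rot [  0.1   0.1 -89.5]
```

arm_command --targets '[{"jaw":0.6,"offset":[135,80,20],"rotation":[0,0,-89.5]},{"jaw":0.6,"offset":[135,80,20],"rotation":[0,0,-89.5]},{"jaw":0.6,"offset":[135,80,20],"rotation":[0,0,-89.5]},{"jaw":0.6,"offset":[135,80,20],"rotation":[0,0,-89.5]},{"jaw":0.6,"offset":[135,80,20],"rotation":[0,0,-89.5]},{"jaw":0.6,"offset":[135,80,20],"rotation":[0,0,-89.5]},{"jaw":0.6,"offset":[135,80,20],"rotation":[0,0,-89.5]},{"jaw":0.6,"offset":[135,80,20],"rotation":[0,0,-89.5]}]'

```text
t: 7.73
tool_pos: [605.8, 16.0, 187.0]
tool_rot: [-0.003, 0.257, 0.967, -0.0]
ft_force: [1.3, -0.6, -0.5]
opening: 52.2
gripper_force: 0.0
```

```bash
python3 -c "
from h import *
plan([88,70,190],90)
"
```

```text
t 7.73 at g [ 77.8  21.1 187. ] F [ 1.3 -0.6 -0.5] offset [17.1 46.9 -3. ] rot [ -0.   -0.3 -31.8]
```

arm_command --targets '[{"jaw":0.6,"offset":[17,47,-3],"rotation":[0,0,-31.8]},{"jaw":0.6,"offset":[17,47,-3],"rotation":[0,0,-31.8]},{"jaw":0.6,"offset":[17,47,-3],"rotation":[0,0,-31.8]},{"jaw":0.6,"offset":[17,47,-3],"rotation":[0,0,-31.8]},{"jaw":0.6,"offset":[17,47,-3],"rotation":[0,0,-31.8]},{"jaw":0.6,"offset":[17,47,-3],"rotation":[0,0,-31.8]},{"jaw":0.6,"offset":[17,47,-3],"rotation":[0,0,-31.8]}]'

```text
t: 8.32
tool_pos: [615.1, 64.4, 191.0]
tool_rot: [-0.002, -0.014, 1.0, 0.0]
ft_force: [-0.1, -0.2, 0.1]
opening: 51.9
gripper_force: 0.0
```

```bash
python3 -c "
from h import *
plan([88,73,67],90)
im=ctrl.capture('wrist'); cv2.imwrite('pics/w4.png',im[:,:,::-1])
for l in('ring','handle_grip','pointer'):
  for d in ctrl.look_for('wrist',l)[:1]: print(l,round(d['p'],2),w2g(towr('wrist',d['xyz'])).round(0))
"
```

```text
t 8.32 at g [ 88.9  69.2 191. ] F [-0.1 -0.2  0.1] offset [  0.4   3.7 124. ] rot [ 0.  -0.2 -0.5]
ring 0.6 [ 2. 14. 64.]
handle_grip 0.73 [78. 70. 60.]
pointer 0.66 [78. 70. 62.]
```

View pics/w4.png

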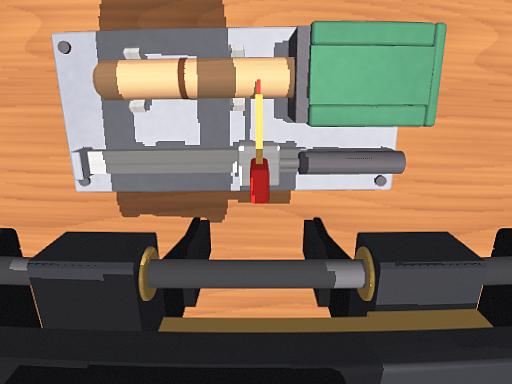

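The blank, ring (183,78), pointer tip (258,86), handle (260,185) and headstock all show clearly, and the open fingers straddle the handle's y position.

```bash
python3 -c "
from h import *
for n,uv,z in(('tip',[258,86],78),('ring',[183,78],70),('hL',[250,203],104),('hR',[270,203],104),('bedL',[78,190],16),('bedL2',[52,34],16),('end',[97,78],60)): print(n,w2g(ray('wrist',[uv],z)[0]).round(1))
"
```

```text
tip [ 8.8 71.1 78. ]
ring [ 1.3  6.9 70. ]
hL [103.2  63.6 104. ]
hR [103.3  80.3 104. ]
bedL [ 118.5 -134.7   16. ]
bedL2 [ -46.9 -136.    16. ]
end [ -0.9 -73.2  60. ]
```

arm_command --targets '[{"jaw":0.6,"offset":[0,2.5,124],"rotation":[0,0,0]},{"jaw":0.6,"offset":[0,2.5,124],"rotation":[0,0,0]},{"jaw":0.6,"offset":[0,2.5,124],"rotation":[0,0,0]},{"jaw":0.6,"offset":[0,2.5,124],"rotation":[0,0,0]},{"jaw":0.6,"offset":[0,2.5,124],"rotation":[0,0,0]},{"jaw":0.6,"offset":[0,2.5,124],"rotation":[0,0,0]}]'

```text
t: 9.02
tool_pos: [617.8, 66.6, 71.7]
tool_rot: [0.001, -0.014, 1.0, -0.0]
ft_force: [0.3, -0.5, 1.1]
opening: 52.4
gripper_force: 0.0
```

arm_command --targets '[{"jaw":0,"offset":[0,0,0],"rotation":[0,0,0]},{"jaw":0,"offset":[0,0,0],"rotation":[0,0,0]},{"jaw":0,"offset":[0,0,0],"rotation":[0,0,0]},{"jaw":0,"offset":[0,0,0],"rotation":[0,0,0]},{"jaw":0,"offset":[0,0,0],"rotation":[0,0,0]},{"jaw":0,"offset":[0,0,0],"rotation":[0,0,0]},{"jaw":0,"offset":[0,0,0],"rotation":[0,0,0]},{"jaw":0,"offset":[0,0,0],"rotation":[0,0,0]}]' --grip_force 40

```text
t: 9.68
tool_pos: [616.4, 66.9, 69.7]
tool_rot: [0.0, -0.015, 1.0, 0.0]
ft_force: [-0.4, 1.4, 3.6]
opening: 15.6
gripper_force: 40.0
```

```bash
python3 -c "
from h import *
plan([88,6,67],90)
"
```

```text
t 9.68 at g [90.3 71.6 69.7] F [-0.4  1.4  3.6] offset [  1.9 -65.6   2.7] rot [ 0.   0.  -0.4]
```

arm_command --targets '[{"jaw":0,"offset":[0,-7,0],"rotation":[0,0,0]},{"jaw":0,"offset":[0,-14,0],"rotation":[0,0,0]},{"jaw":0,"offset":[0,-21,0],"rotation":[0,0,0]},{"jaw":0,"offset":[0,-28,0],"rotation":[0,0,0]},{"jaw":0,"offset":[0,-36,0],"rotation":[0,0,0]},{"jaw":0,"offset":[0,-44,0],"rotation":[0,0,0]},{"jaw":0,"offset":[0,-52,0],"rotation":[0,0,0]},{"jaw":0,"offset":[0,-59,0],"rotation":[0,0,0]}]'

```text
t: 10.35
tool_pos: [618.5, 9.6, 69.7]
tool_rot: [0.0, -0.015, 1.0, 0.002]
ft_force: [1.2, 10.5, 2.0]
opening: 16.2
gripper_force: 40.0
```

arm_command --targets '[{"jaw":0,"offset":[0,-3,0],"rotation":[0,0,0]},{"jaw":0,"offset":[0,-6,0],"rotation":[0,0,0]},{"jaw":0,"offset":[0,-6,0],"rotation":[0,0,0]},{"jaw":0,"offset":[0,-6,0],"rotation":[0,0,0]}]'

```text
t: 10.68
tool_pos: [618.7, 3.6, 69.7]
tool_rot: [0.0, -0.015, 1.0, 0.002]
ft_force: [1.3, 8.2, 2.0]
opening: 15.9
gripper_force: 40.0
```

```bash
python3 -c "
from h import *
plan([88,6,67],90)
im=ctrl.capture('wrist'); cv2.imwrite('pics/w5.png',im[:,:,::-1])
"
```

```text
t 10.68 at g [90.3  8.3 69.7] F [1.3 8.2 2. ] offset [ 2.2 -2.4  2.7] rot [ 0.2  0.1 -0.4]
```

View pics/w5.png

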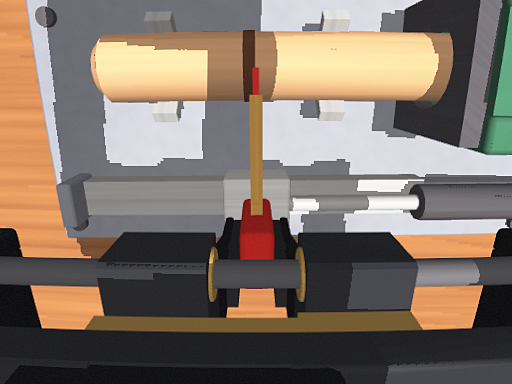

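The pointer tip at about (256,72) stands just right of the ring, which runs through (249,66). I'll measure the gap.

```bash
python3 -c "
from h import *
im=cv2.imread('pics/w5.png').astype(int)
for r in (45,55,62): print(r,[c for c in range(225,275) if im[r,c].sum()<230][::1][:1],[c for c in range(225,275) if im[r,c].sum()<230][-1:])
for r in (72,80): 
  c=[c for c in range(240,275) if im[r,c,2]>150 and im[r,c,1]<80]; print(r,c[:1],c[-1:])
for n,uv,z in(('tip',[256,70],79),('tip2',[256,90],79),('ring',[249,66],70),('ringlo',[249,45],69),('end',[93,66],58)): print(n,w2g(ray('wrist',[uv],z)[0]).round(1))
"
```

```text
45 [243] [254]
55 [243] [254]
62 [243] [254]
72 [253] [258]
80 [253] [258]
tip [ 3.   8.9 79. ]
tip2 [11.8  8.9 79. ]
ring [ 0.6  5.6 70. ]
ringlo [-9.   5.7 69. ]
end [ -1.6 -76.2  58. ]
```

arm_command --targets '[{"jaw":0,"offset":[0,-2,0],"rotation":[0,0,0]},{"jaw":0,"offset":[0,-3.5,0],"rotation":[0,0,0]},{"jaw":0,"offset":[0,-3.5,0],"rotation":[0,0,0]},{"jaw":0,"offset":[0,-3.5,0],"rotation":[0,0,0]},{"jaw":0,"offset":[0,-3.5,0],"rotation":[0,0,0]},{"jaw":0,"offset":[0,-3.5,0],"rotation":[0,0,0]}]'

```text
t: 11.23
tool_pos: [618.8, 0.5, 69.7]
tool_rot: [0.001, -0.015, 1.0, 0.002]
ft_force: [1.9, 7.6, 1.3]
opening: 15.8
gripper_force: 40.0
```

```bash
python3 -c "
from h import *
plan([88,6,67],90)
im=ctrl.capture('wrist'); cv2.imwrite('pics/w6.png',im[:,:,::-1]); im=im[:,:,::-1].astype(int)
a=[c for c in range(225,285) if im[55,c].sum()<230]; b=[c for c in range(240,275) if im[75,c,2]>150 and im[75,c,1]<80]
print(a[0],a[-1],b[0],b[-1])
print(w2g(ray('wrist',[[(a[0]+a[-1])/2,60]],70)[0]),w2g(ray('wrist',[[(b[0]+b[-1])/2,72]],79)[0]))
"
```

```text
t 11.23 at g [90.3  5.2 69.7] F [1.9 7.6 1.3] offset [2.3 0.8 2.7] rot [ 0.2  0.1 -0.4]
250 261 253 258
[-2.12016091  5.48168496 70.        ] [ 3.79149383  5.42260771 79.        ]
```

View pics/w6.png

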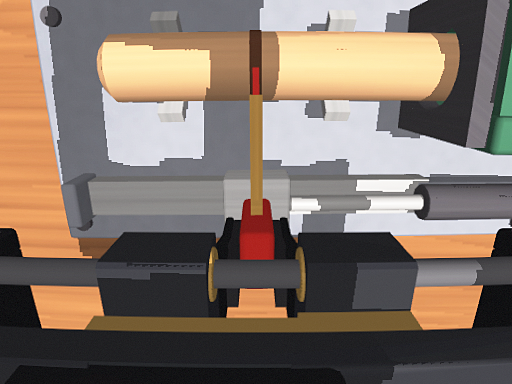

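The pointer tip (255.5,72) is centred on the ring (columns 250–261) and the arm is steady, so I'm handing in.

```bash
python3 -c "
from plant import ctrl
print(ctrl.hand_in())"
```

```text
the job is handed in; nothing more can be done
None
```

I pushed the blank home against the hidden stop (24 N, no further travel). The pointer tip measures within about 1 mm of the ring's middle, held by the red handle at 40 N. The job went in at about 11 s, and the result wasn't reported back.

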